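# Bolt the circuit board into the test fixture and hold the probe plunger in the green

### The arm

A 6-joint arm with a two-finger parallel gripper is mounted at the origin on the work surface. World frame = base frame: x ahead of the robot, y to its left, z up, the work surface at z = 0. Lengths are in mm, angles in rad, forces in N, time in s.
With the tool pointing down it reaches from about 325 to 850 mm from the base axis. Payload 15.5 kg.
Tool frame: the origin (TCP) lies at the very end of the fingers, on their centre line; the grasp point (between the pads) lies 19 mm behind it (bot.pinch_z is the distance from the TCP to the grasp point, in mm); z points along the fingers, y is the direction in which the jaws open and shut (so a half turn about z gives the same grasp; the last joint's range is limited). The gripper opens to 91 mm and grips with 3 to 60 N. Pads are 32 mm wide; open, the fingers measure 118 mm over their backs; the gripper's body (76 mm by 178 mm) begins 60 mm behind the grasp point.
Start: joints at [-1.385, 0.494, 1.345, -0, 1.302, -0.096], TCP at [173.204, -600.522, 213.915] pointing down, gripper open.
Joint ranges: [-2.91, 2.91], [-0.82, 2.16], [0.22, 2.67], [-1.22, 4.37], [0.12, 2.79], [-3.08, 3.08]. Speed limits (rad/s): [1.89, 1.89, 2.57, 3.01, 3.01, 3.01].

### API

Orientations are given as [roll, pitch, yaw] about the fixed x, y, z axes, in that order (R = Rz(yaw) Ry(pitch) Rx(roll)).
In Python, from workcell import bot gives the robot as it stands.
- The arm moves only by the shell command python3 -m crank 'ROWS'. ROWS is a JSON object of lists of equal length, an entry for each row: "delta_pos": the shift along the tool's x, y, z in cm, a list of three; "angular": the turn, a rotation vector about the tool's x, y, z in rad, a list of three; "gripper": the opening, from -1 (shut) to 1 (fully open). A call has 1 to 10 rows; each row is the pose to reach, as a shift and turn from the pose measured when the call began, along the tool's axes at that moment; what a row does not reach only later rows make up. A row lasts 1/12 s, in which the tool goes at most 41.7 mm and 7.16 degrees, less where a joint would pass 70% of its speed; a pose out of reach is approached as far as the arm can. A call with a gripper value outside its range is refused whole. The fingers move at their own pace and stop on an object; the grip force is fixed at half the most. Time passes only in rows, so rows that repeat a pose let the fingers close. It gives the time, the measured TCP pose, the force and the opening at its end, in the units of the state.
- bot.get_obs(): the state, without advancing time (a new reading comes with each control period).
- bot.read_camera(name): name is "scene" or "side" or "wrist"; returns the picture (420x560x3 uint8, red, green, blue); there is no depth.
- bot.camera_model(name): a dict with "camera_matrix" (3x3 intrinsics, pixels), "world_from_camera" (4x4, takes a point from camera to world coordinates); the wrist camera has in their place "tool_from_camera" (4x4, takes a point from camera to tool coordinates, whose origin is the TCP and whose axes are the flange's). Camera axes: x right, y down, z forward; pixel columns grow to the right and rows downward; lengths in mm; the calibration is good to about 2 mm. The wrist camera is an equidistant fisheye: a pixel r from the principal point sees the ray r / f radians off the axis. A picture is of the moment at which its call begins: read the wrist's pose just before it. camera_model takes no time and is no camera call.
- bot.sign_off(): hands the job in, once; it reports no verdict.
The state is a dict: "t": time; "joints": joint angles; "dq": joint speeds; "tau": joint torques, N m; "position": TCP position; "tool_rot": TCP orientation; "ft_force": force on the tool from outside, world axes, zero at the start; "moment": the same for the moment, N m; "grip_width": opening from 0.0 (shut) to 1.0 (fully open).
Only numpy, scipy, OpenCV 4.12 (cv2) and the standard library are available. Lean on these libraries where they do the work, as an engineer would, in place of code of your own. Each camera call takes 0.05 s, during which the arm holds its last target.

### The job

Secure the green circuit board in the test fixture by sliding the orange-handled bolt fully home into its keeper on the far side of the board, and only then push the black plunger knob down until the top of its guide sleeve stands in the middle of the green band on the stem (16 mm down), never as far as the red band. Keep holding the plunger there against its spring: the job finishes with the robot still pressing it, not let go. Leave the board lying in its nest, the bolt home and the rest of the bench undisturbed.

Things in the scene. Friction and masses are not known exactly. Their poses are not given: they have to be found in the camera images.
- fixture: Aluminium test fixture fixed to the bench, plate x -150 to +65, y -120 to +180, 18 mm thick. Origin: on the bench surface under the board's centre. x: the direction in which the bolt slides home (away from the robot at yaw 0); y: along the board to the plunger's grey column (45 x 28 mm, 136 mm high, at y +155), whose arm carries the sleeve along y, 106 to 130 mm high; z up.
- nest (a point): Centre of the board when it lies properly in its nest, at half the board's thickness (fixture x 0, y 0, 21 mm above the bench). Black rails 10 mm high surround the nest with about 1.5 mm play.
- board_center (a point): Loose long green circuit board with small parts on it, 44 (x) x 200 (y) x 6 mm, lying in the fixture's nest; point at the middle of its thickness, axes as the fixture's. The bolt passes 3 mm above its bare end.
- bolt (a joint): Travel of the barrel bolt along the fixture's x axis, in m: 0 fully drawn back, 0.070 fully home in the keeper against its stop. It stays where it is left (about 2.5 N friction) and starts drawn back, between 0 and 0.030.
- bolt_grip (a point): Centre of the bolt's upright orange handle, 14 x 14 mm and 42 mm tall (its top is 21 mm above this point, which lies 64 mm above the bench). It moves with the bolt. The bolt's dark guide straps under it reach 42 mm above the bench.
- bolt_tip (a point): Front end of the 10 mm round steel bolt bar, on its axis; moves with the bolt. When home it is 5 mm past the keeper's centre.
- keeper (a point): Centre of the steel keeper (20 mm long along the fixture's x), on the bolt's axis, top 45 mm above the bench.
- plunger (a joint): Downward travel of the spring-loaded plunger, in m: 0 at rest (up), 0.030 at the bottom. The sleeve's top is in the green band from 0.012 to 0.020 and reaches the red band at 0.023. It springs back up if released. Pushing it takes about 3 N at the start, 9 N in mid green and 12 N at the red band.
- plunger_top (a point): Middle of the flat top of the round black plunger knob, 46 mm in diameter and 17 mm high; moves with the plunger, vertical travel. At rest 184 mm above the bench.
- sleeve_rim (a point): Centre of the top of the dark steel guide sleeve (30 mm diameter) that the plunger's stem slides through, 134 mm above the bench. At rest the stem above it shows 12 mm of bare steel, then 8 mm green, 3 mm steel and 10 mm red below the knob.
- spare_board_center (a point): Bystander, loose, to be left alone: second, shorter green circuit board (44 x 160 x 6 mm) lying beside the fixture; point at its middle.
- flux_bottle_center (a point): Bystander, loose, to be left alone: small red bottle with a white cap, 36 mm diameter, 90 mm tall, behind the fixture; point at its middle.
- solder_spool_center (a point): Bystander, loose, to be left alone: steel-coloured spool, 56 mm diameter, 40 mm tall, behind the fixture; point at its middle.
- screwdriver_center (a point): Bystander, loose, to be left alone: screwdriver 170 mm long lying beyond the fixture's column; point at its middle.
- dispenser_center (a point): Bystander, loose, to be left alone: white jar with steel cap, 76 mm diameter, 130 mm tall, far left of the bench; point at its middle.
- tip_tin_center (a point): Bystander, loose, to be left alone: open brass tin, 64 mm diameter, 30 mm tall, far right of the bench; point at its middle.
- parts_bin_center (a point): Bystander, loose, to be left alone: blue open bin 160 x 110 x 60 mm, far right of the bench; point at its middle.
Things that resemble listed ones, but are neither listed nor needed, are in the scene too. Leave any blue or yellow look-alike of the part that bears board_center alone.

How it is judged (in metres and radians):
On the way, in this order (a step that is already met when the one before it is completed fails the run):
1. the bolt is slid fully home into its keeper with the plunger still up (value of joint bolt above 0.066 m and value of joint plunger below 0.006 m), for 0.2 s.
2. the plunger is pressed into the green band (value of joint plunger between 0.0115 and 0.0205 m and value of joint bolt above 0.066 m), for 0.3 s.
At the end, for the whole second after the job is handed in: The bolt is home (over 66 of its 70 mm), the plunger is held in the green (11.5 to 20.5 mm down) by the robot pressing it with over 3 N, and the board lies flat within 6 mm of its place in the nest (all of step 2 and distance between board_center and nest below 0.006 m and angle between board_center's own z axis and vertical below 0.06 rad and contact force between any of the fingers, the arm and plunger above 3 N); the arm keeps its last pose, push and grip.
It fails at once if the plunger is pushed to the red band (over 23 mm) (value of joint plunger above 0.023 m).
It fails at once if the plunger is pressed while the bolt is not home (value of joint plunger above 0.006 m and value of joint bolt below 0.064 m).
It fails at once if a loose thing standing around the fixture is shifted by more than 30 mm (distance of any of spare_board_center, flux_bottle_center, solder_spool_center, screwdriver_center, dispenser_center, tip_tin_center, parts_bin_center from where it was at the start of the episode above 0.03 m).
It also fails if it takes over 45 s, if anything falls off the work surface, if the arm or the gripper's body presses on something with over 40 N, if the wrist force passes 120 N, or if a joint passes its speed limit or range.

## Working session

There is one attempt and no reset: what is moved stays moved. The work goes in short steps, Python scripts to look and compute and a shell command to move; the robot and the scene stay as the last step left them, time stands still between calls to the robot, and variables do not carry over. Pictures are saved under pics/ and viewed, and the job is handed in when it is done.

```bash
mkdir -p pics; ls
python3 - <<'E'
from workcell import bot
import cv2
print(bot.get_obs())
for n in ("scene","side","wrist"):
    im=bot.read_camera(n); cv2.imwrite(f"pics/{n}0.png",im[:,:,::-1]); print(n,bot.camera_model(n))
E
```

```text
pics
{'t': 0.0, 'joints': array([-1.38552215e+00,  4.94201079e-01,  1.34609703e+00, -6.59506602e-06,
        1.30252959e+00, -9.54825626e-02]), 'dq': array([-1.88231673e-03,  5.16669770e-04,  3.45052289e-04, -3.72105078e-04,
        6.23954512e-04, -2.22768888e-05]), 'tau': array([ 1.31809708e-05, -8.78837943e+01, -3.81847608e+01,  7.05948612e-02,
        5.33886719e-02, -6.44629813e-05]), 'position': array([ 173.11911759, -600.15713533,  213.33870316]), 'tool_rot': array([-3.14036263e+00, -1.11417933e-04,  2.80758422e-01]), 'ft_force': array([-0.63746909, -0.34401246,  0.41913505]), 'moment': array([ 0.01777526, -0.0599845 ,  0.05431403]), 'grip_width': 1.00035769684948}
scene {'camera_matrix': array([[433.62027535,   0.        , 281.9582164 ],
       [  0.        , 433.62027535, 212.00768224],
       [  0.        ,   0.        ,   1.        ]]), 'world_from_camera': array([[-7.89304164e-01,  3.28958149e-01, -5.18445246e-01,
         1.17980831e+03],
       [ 6.13784247e-01,  4.45233545e-01, -6.51947842e-01,
         7.56963333e+02],
       [ 1.63656589e-02, -8.32798671e-01, -5.5333
[... 504 characters left out ...]
1061387e-02, -7.00614679e-01, -7.13334741e-01,
         1.03054877e+03],
       [ 0.00000000e+00,  0.00000000e+00,  0.00000000e+00,
         1.00000000e+00]])}
wrist {'camera_matrix': array([[325.1922621 ,   0.        , 280.57249927],
       [  0.        , 325.1922621 , 210.46911721],
       [  0.        ,   0.        ,   1.        ]]), 'tool_from_camera': array([[-1.14045072e-03, -9.55691064e-01, -2.94369308e-01,
         8.43089202e+01],
       [ 9.99999260e-01, -1.21437354e-03,  6.83361651e-05,
         6.86539729e-01],
       [-4.22782562e-04, -2.94369013e-01,  9.55691742e-01,
        -1.70447878e+02],
       [ 0.00000000e+00,  0.00000000e+00,  0.00000000e+00,
         1.00000000e+00]])}
```

View pics/scene0.png

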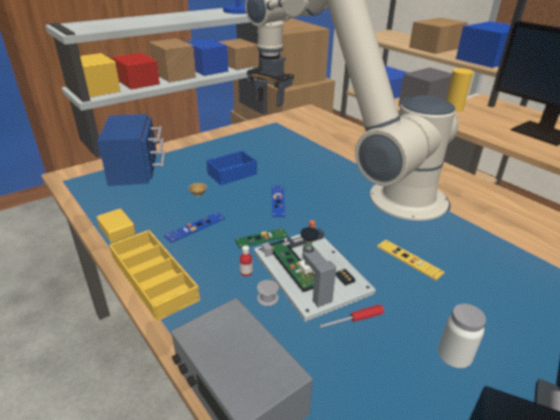

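View pics/side0.png

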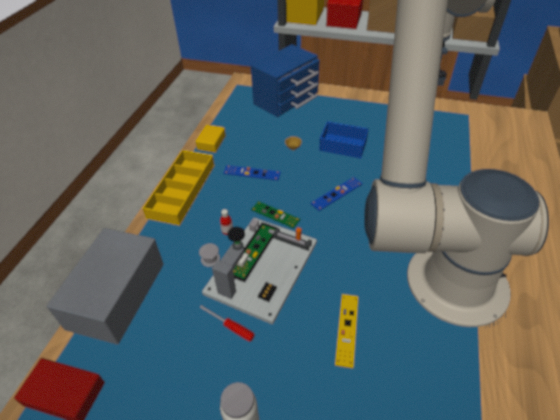

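View pics/wrist0.png

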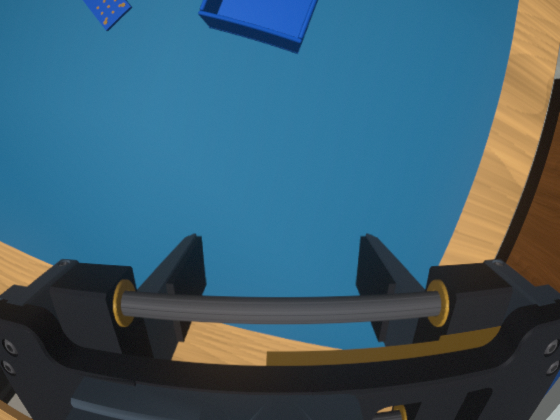

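Run:
```python
import cv2
a=cv2.imread("pics/side0.png")[195:355,185:345]; cv2.imwrite("pics/side0c.png",cv2.resize(a,(600,600),interpolation=cv2.INTER_CUBIC)) # 3.75x
a=cv2.imread("pics/scene0.png")[210:330,230:390]; cv2.imwrite("pics/scene0c.png",cv2.resize(a,(800,600),interpolation=cv2.INTER_CUBIC)) # 5x
```

```text
(no output)
```

View pics/side0c.png

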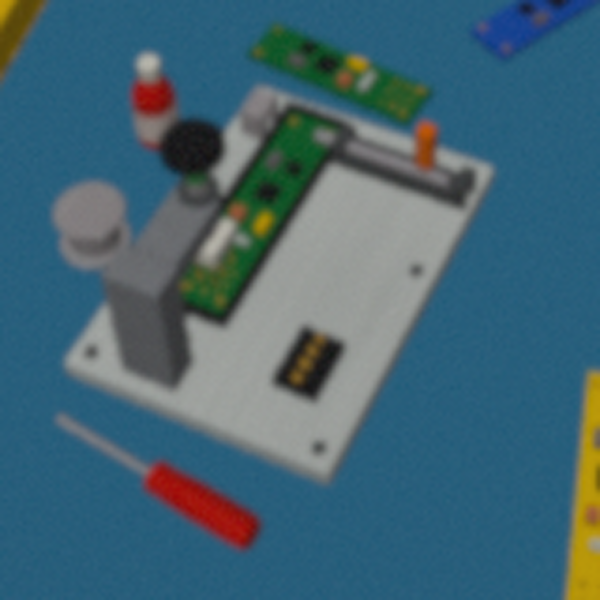

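View pics/scene0c.png

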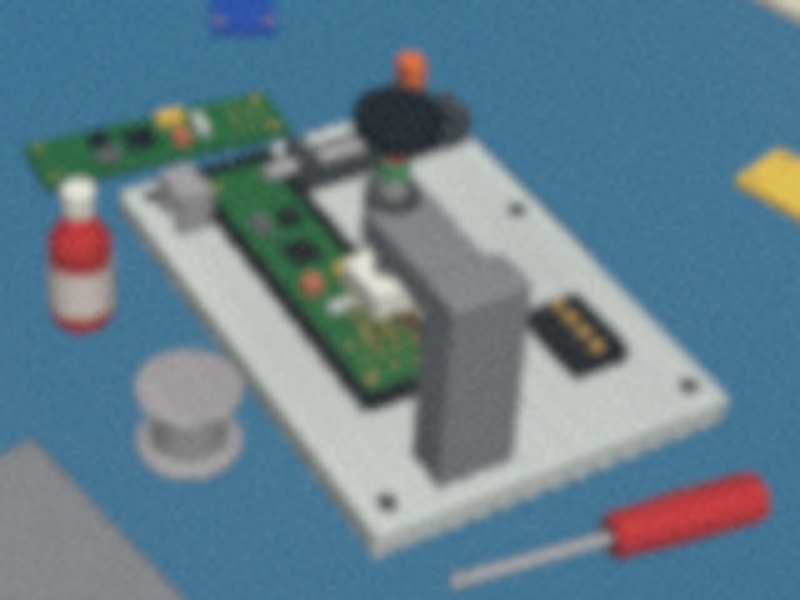

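```bash
cat > h.py <<'E'
import numpy as np, cv2
from workcell import bot
def ray(cam,u,v):
    m=bot.camera_model(cam);K=m["camera_matrix"];T=m["world_from_camera"]
    d=T[:3,:3]@np.linalg.solve(K,[u,v,1.]);return T[:3,3],d/np.linalg.norm(d)
def plane(cam,u,v,z):
    o,d=ray(cam,u,v);return o+d*(z-o[2])/d[2]
def tri(rays):
    A=sum(np.eye(3)-np.outer(d,d) for o,d in rays);b=sum((np.eye(3)-np.outer(d,d))@o for o,d in rays)
    p=np.linalg.solve(A,b);return p,[np.linalg.norm(np.cross(p-o,d)) for o,d in rays]
def wray(u,v,pos,rpy):
    from scipy.spatial.transform import Rotation as R
    m=bot.camera_model("wrist");K=m["camera_matrix"];T=m["tool_from_camera"]
    x=(u-K[0,2]);y=(v-K[1,2]);r=np.hypot(x,y);th=r/K[0,0]
    d=np.array([np.sin(th)*x/r,np.sin(th)*y/r,np.cos(th)])
    Rw=R.from_euler("xyz",rpy).as_matrix()
    return Rw@T[:3,3]+pos, Rw@T[:3,:3]@d
def wproj(p,pos,rpy):
    from scipy.spatial.transform import Rotation as R
    m=bot.camera_model("wrist");K=m["camera_matrix"];T=m["tool_from_camera"]
    q=R.from_euler("xyz",rpy).as_matrix().T@(np.asarray(p)-pos);q=T[:3,:3].T@(q-T[:3,3])
    r=np.hypot(q[0],q[1]);th=np.arctan2(r,q[2]);return K[:2,2]+K[0,0]*th*q[:2]/r
def proj(cam,p):
    m=bot.camera_model(cam);T=m["world_from_camera"]
    q=m["camera_matrix"]@(T[:3,:3].T@(np.asarray(p)-T[:3,3]));return q[:2]/q[2]
E
python3 - <<'E'
from h import *
im={n:cv2.imread(f"pics/{n}0.png") for n in("scene","side")}
win={"side":(225,245,290,305),"scene":(215,232,300,325)}
R=[]
for n,(a,b,c,d) in win.items():
    h=cv2.cvtColor(im[n],cv2.COLOR_BGR2HSV)[a:b,c:d]
    m=((h[...,0]<15)&(h[...,1]>140)&(h[...,2]>120))
    y,x=np.nonzero(m);print(n,"orange",x.mean()+c,y.mean()+a,x.min()+c,x.max()+c,y.min()+a,y.max()+a)
    R.append((n,x.mean()+c,y.mean()+a))
P={"side":[(317,239.3),(254.8,218.3),(202,291.3),(272.6,322)]}
C=[plane("side",u+.0,v,18) for u,v in P["side"]]
S=[(230+475/5,210+140/5),(230+122/5,210+195/5),(230+375/5,210+542/5),(230+728/5,210+400/5)]
C2=[plane("scene",u,v,18) for u,v in S]
for c in C:print("side",c.round(1))
for c in C2:print("scene",c.round(1))
# knob centre
ks=(185+192/3.75,195+147/3.75);kc=(230+400/5,210+118/5)
print("knob",tri([ray("side",*ks),ray("scene",*kc)]))
# orange top
t=(185+427/3.75,195+124/3.75);s=(230+411/5,210+55/5)
print("orangetop",tri([ray("side",*t),ray("scene",*s)]), plane("side",*t,85))
E
```

```text
side orange 297.9512195121951 232.97560975609755 296 300 228 239
scene orange 311.8333333333333 223.55555555555554 310 313 221 226
side [405.1 -38.1  18. ]
side [611.6 -72.8  18. ]
side [668.8 218.6  18. ]
side [457.7 258.2  18. ]
scene [418.8  12.8  18. ]
scene [621.4 -71.4  18. ]
scene [676.9 222.2  18. ]
scene [465.6 258.7  18. ]
knob (array([587.88953126, 125.86911235, 175.75696349]), [np.float64(0.44282087128443953), np.float64(0.4428208712844906)])
orangetop (array([455.05239487, -11.06606234,  83.52202198]), [np.float64(0.8713864694952818), np.float64(0.8713864694953629)]) [454.98562288 -10.94427443  85.        ]
```

```bash
cat >> h.py <<'E'
def delta(target,rpy=None):
    from scipy.spatial.transform import Rotation as R
    o=bot.get_obs();Rw=R.from_euler("xyz",o["tool_rot"])
    d=Rw.as_matrix().T@(np.asarray(target)-o["position"])/10
    a=(Rw.inv()*R.from_euler("xyz",rpy)).as_rotvec() if rpy is not None else 0
    return d.round(2),np.round(a,3)
E
python3 - <<'E'
from h import *
print(delta([513,45,320],[np.pi,0,-0.18]))
E
```

```text
(array([ 50.53, -52.59, -10.6 ]), array([-0.001,  0.   ,  0.461]))
```

```bash
python3 -m crank '{"delta_pos":[[3,-3,-4],[6,-6,-8],[9,-9.4,-10.6],[12,-12.5,-10.6],[15,-15.6,-10.6],[18,-18.7,-10.6],[21,-21.8,-10.6],[24,-25,-10.6],[27,-28,-10.6],[30,-31.2,-10.6]],"angular":[[0,0,0.05],[0,0,0.1],[0,0,0.15],[0,0,0.2],[0,0,0.25],[0,0,0.3],[0,0,0.35],[0,0,0.4],[0,0,0.46],[0,0,0.46]],"gripper":[1,1,1,1,1,1,1,1,1,1]}'
python3 -c "
from h import *
print(delta([513,45,320],[np.pi,0,-0.18]))"
```

```text
t: 0.98
position: [352.6, -258.8, 319.6]
tool_rot: [-3.141, 0.0, -0.184]
ft_force: [0.5, -0.7, -0.2]
grip_width: 0.998
(array([ 1.022e+01, -3.280e+01, -1.000e-02]), array([-0.001,  0.   , -0.004]))
```

```bash
python3 -m crank '{"delta_pos":[[1.1,-3.6,0],[2.2,-7.2,0],[3.4,-10.8,0],[4.5,-14.4,0],[5.6,-18,0],[6.7,-21.6,0],[7.9,-25.2,0],[9,-28.8,0],[10.2,-32.8,0],[10.2,-32.8,0]],"angular":[[0,0,0],[0,0,0],[0,0,0],[0,0,0],[0,0,0],[0,0,0],[0,0,0],[0,0,0],[0,0,0],[0,0,0]],"gripper":[1,1,1,1,1,1,1,1,1,1]}'
python3 -c "
from h import *
o=bot.get_obs();print(o['position'],o['tool_rot'])
cv2.imwrite('pics/wrist1.png',bot.read_camera('wrist')[:,:,::-1])"
```

```text
t: 1.82
position: [514.9, 50.5, 319.4]
tool_rot: [-3.139, -0.0, -0.18]
ft_force: [-1.0, -0.8, -0.8]
grip_width: 1.003
[514.89441457  50.47475879 319.44945859] [-3.13896543e+00 -1.08817974e-04 -1.79631152e-01]
```

View pics/wrist1.png

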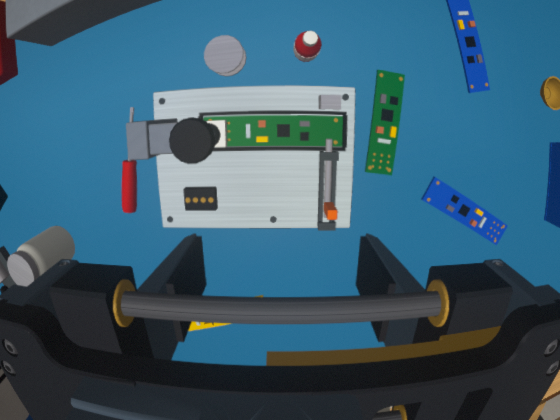

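Run:
```python
from h import *
im=cv2.imread("pics/wrist1.png")
pos=np.array([514.894,50.475,319.449]);rpy=[-3.13897,0,-.17963]
def wp(u,v,z):
    o,d=wray(u,v,pos,rpy);return o+d*(z-o[2])/d[2]
h=cv2.cvtColor(im,cv2.COLOR_BGR2HSV)
m=((h[...,0]<15)&(h[...,1]>150)&(h[...,2]>120)).astype(np.uint8);m[:195]=0;m[225:]=0;m[:,:318]=0;m[:,345:]=0
y,x=np.nonzero(m);print("or",x.min(),x.max(),y.min(),y.max())
g=cv2.resize(im[195:240,305:355],None,fx=12,fy=12,interpolation=cv2.INTER_CUBIC);cv2.imwrite("pics/hc.png",g)
g=cv2.resize(im[90:240,110:360],None,fx=3.2,fy=3.2,interpolation=cv2.INTER_CUBIC);cv2.imwrite("pics/fx.png",g)
k=(im.max(2)<60).astype(np.uint8);k[:,:165]=0;k[:,222:]=0;k[:110]=0;k[170:]=0
n,l,s,c=cv2.connectedComponentsWithStats(k);print(s,c)
i=1+s[1:,4].argmax();cn=max(cv2.findContours((l==i).astype(np.uint8),0,1)[0],key=len);print(cv2.minEnclosingCircle(cn),cv2.fitEllipse(cn))
for nme,u,v in [("-120,65",354,88),("180,65",154,93),("180,-150",163,227),("-120,-150",351,227)]:print(nme,wp(u,v,18).round(1))
```

```text
or 325 336 203 219
[[     0      0    560    420 233662]
 [   170    114     52     49   1538]] [[280.06462754 209.95768674]
 [193.71846554 139.96553966]]
((196.17359924316406, 139.82005310058594), 26.469356536865234) ((193.92356872558594, 139.39877319335938), (43.33334732055664, 48.720001220703125), 78.31558227539062)
-120,65 [618.3 -75.8  18. ]
180,65 [670.1 215.1  18. ]
180,-150 [461.8 253.9  18. ]
-120,-150 [408.8 -42.   18. ]
```

View pics/hc.png

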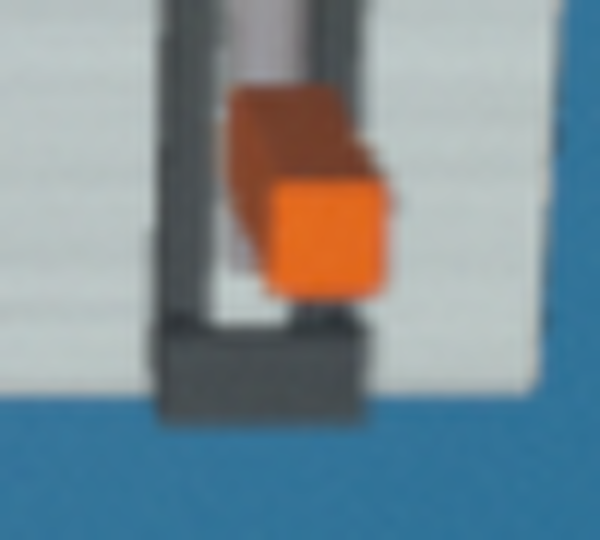

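View pics/fx.png

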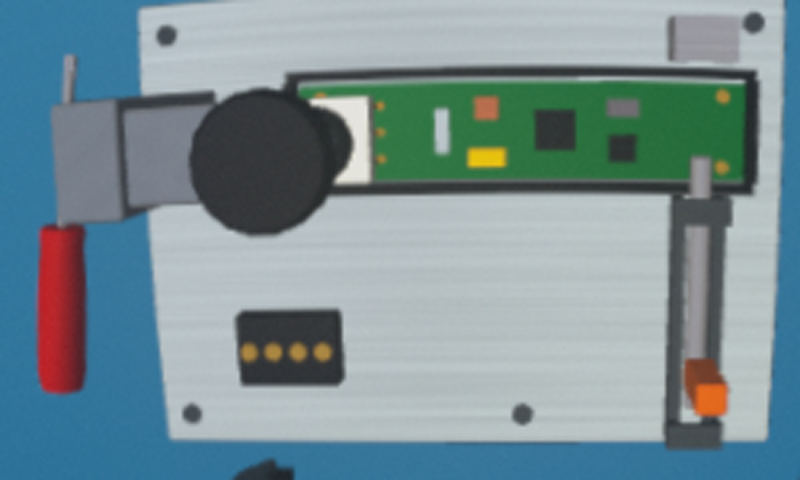

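Run:
```python
from h import *
pos=np.array([514.894,50.475,319.449]);rpy=[-3.13897,0,-.17963]
def wp(u,v,z):
    o,d=wray(u,v,pos,rpy);return o+d*(z-o[2])/d[2]
H=wp(331.9,214.4,85);K=wp(191.4,140.1,184)
side=[(405.1,-38.1),(611.6,-72.8),(668.8,218.6),(457.7,258.2)]
wr=[(408.8,-42),(618.3,-75.8),(670.1,215.1),(461.8,253.9)]
F=np.array([(-150,-120),(65,-120),(65,180),(-150,180)],float)
for W in (np.array(side),np.array(wr),(np.array(side)+wr)/2):
    a=F-F.mean(0);b=W-W.mean(0);S=a.T@b
    th=np.arctan2(S[0,1]-S[1,0],S[0,0]+S[1,1]);R=np.array([[np.cos(th),-np.sin(th)],[np.sin(th),np.cos(th)]])
    o=W.mean(0)-R@F.mean(0);print("yaw",th,"origin",o,"res",(W-(F@R.T+o)).round(1).tolist())
    print("H",H,R.T@(H[:2]-o),"K",K,R.T@(K[:2]-o), "keeper",R.T@(wp(331,101,45)[:2]-o),"tip",R.T@(wp(110+700/3.2,90+157/3.2,32)[:2]-o))
ks=(185+192/3.75,195+147/3.75);kc=(230+400/5,210+118/5)
o=wray(191.4,140.1,pos,rpy);print(tri([ray("side",*ks),ray("scene",*kc),o]))
```

```text
yaw -0.18179457700021392 origin [572.1757891   54.28559334] res [[2.1, -1.5], [-2.8, 2.7], [0.2, -1.0], [0.5, -0.2]]
H [458.05577209  -7.70521075  85.        ] [-101.03179422  -81.60156022] K [590.32794048 123.70301933 184.        ] [ 5.3027046  71.55529997] keeper [ 47.07336737 -81.93215934] tip [ -6.53914341 -81.67205225]
yaw -0.1751510778800642 origin [576.37205233  50.85307478] res [[1.0, -0.8], [-1.2, 2.8], [-1.6, -1.7], [1.8, -0.3]]
H [458.05577209  -7.70521075  85.        ] [-106.30188197  -78.27978579] K [590.32794048 123.70301933 184.        ] [ 1.04776024 74.16726659] keeper [ 41.79781492 -79.59430689] tip [-11.81178473 -78.9780335 ]
yaw -0.17847623537753696 origin [574.27399575  52.56900517] res [[1.6, -1.2], [-2.0, 2.8], [-0.7, -1.3], [1.1, -0.3]]
H [458.05577209  -7.70521075  85.        ] [-103.67164298  -79.94902787] K [590.32794048 123.70301933 184.        ] [ 3.17049624 72.85413554] keeper [ 44.43160615 -80.7710878 ] tip [ -9.17974633 -80.33307784]
(array([588.76665732, 126.08386378, 175.96879721]), [np.float64(1.061748536430123), np.float64(0.6659199771815014), np.float64(1.3610794317486965)])
```

```bash
python3 -c "
from h import *
print(delta([423.6,-1.5,130],[np.pi,0,-0.178]))"
```

```text
(array([-7.97,  6.5 , 18.93]), array([-0.001,  0.001, -0.002]))
```

```bash
python3 -m crank '{"delta_pos":[[-2.5,2,1],[-5,4,2],[-8,6.5,4],[-8,6.5,7.5],[-8,6.5,11],[-8,6.5,14.5],[-8,6.5,18.9],[-8,6.5,18.9],[-8,6.5,18.9],[-8,6.5,18.9]],"angular":[[0,0,0],[0,0,0],[0,0,0],[0,0,0],[0,0,0],[0,0,0],[0,0,0],[0,0,0],[0,0,0],[0,0,0]],"gripper":[-1,-1,-1,-1,-1,-1,-1,-1,-1,-1]}'
python3 -c "
from h import *
o=bot.get_obs();print(o['position'],o['tool_rot'])
cv2.imwrite('pics/wrist2.png',bot.read_camera('wrist')[:,:,::-1])
print(wproj([458.1,-7.7,85],o['position'],o['tool_rot']))
print(delta([423.6,-1.5,54],[np.pi,0,-0.178]))"
```

```text
t: 2.7
position: [423.7, -1.8, 131.7]
tool_rot: [-3.14, 0.0, -0.18]
ft_force: [0.5, -0.3, 1.2]
grip_width: 0.301
[423.70009706  -1.83285151 131.72297734] [-3.14048458e+00  2.74889260e-04 -1.79815898e-01]
[279.47972054 186.46395137]
(array([-0.09, -0.01,  7.82]), array([-0.001, -0.002, -0.002]))
```

View pics/wrist2.png

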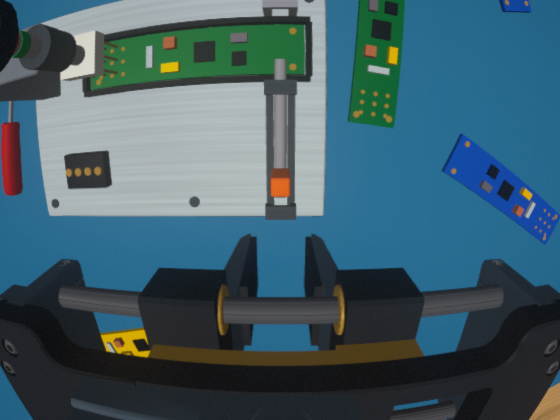

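```bash
python3 -m crank '{"delta_pos":[[0,0,1],[0,0,2.5],[0,0,5],[0,0,7.8],[0,0,7.8],[0,0,7.8]],"angular":[[0,0,0],[0,0,0],[0,0,0],[0,0,0],[0,0,0],[0,0,0]],"gripper":[-1,-1,-1,-1,-1,-1]}'
python3 -c "
from h import *
o=bot.get_obs();print(o['position'],o['tool_rot'])
cv2.imwrite('pics/wrist3.png',bot.read_camera('wrist')[:,:,::-1])"
```

```text
t: 3.25
position: [424.8, -1.8, 55.3]
tool_rot: [-3.14, -0.001, -0.18]
ft_force: [-0.0, -0.1, 0.6]
grip_width: 0.002
[424.82491862  -1.83739418  55.2967494 ] [-3.14043158e+00 -1.49334579e-03 -1.79585333e-01]
```

View pics/wrist3.png

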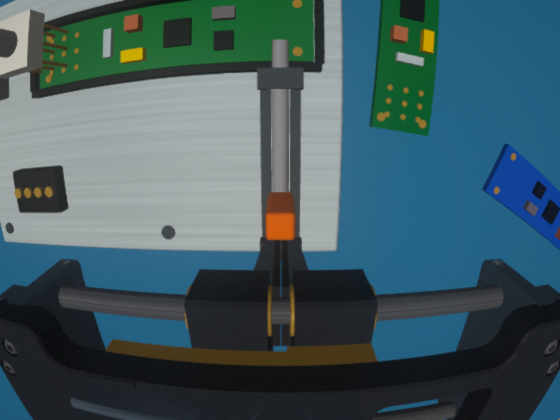

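```bash
python3 -m crank '{"delta_pos":[[0.5,0,0],[1,0,0],[1.5,0,0],[2,0,0],[2.5,0,0],[3,0,0],[3.5,0,0],[4,0,0],[4.5,0,0],[5,0,0]],"angular":[[0,0,0],[0,0,0],[0,0,0],[0,0,0],[0,0,0],[0,0,0],[0,0,0],[0,0,0],[0,0,0],[0,0,0]],"gripper":[-1,-1,-1,-1,-1,-1,-1,-1,-1,-1]}'
python3 -c "
from h import *
cv2.imwrite('pics/wrist4.png',bot.read_camera('wrist')[:,:,::-1])"
```

```text
t: 4.13
position: [475.0, -10.9, 56.0]
tool_rot: [-3.14, -0.003, -0.18]
ft_force: [-2.7, 1.3, 2.2]
grip_width: 0.006
```

View pics/wrist4.png

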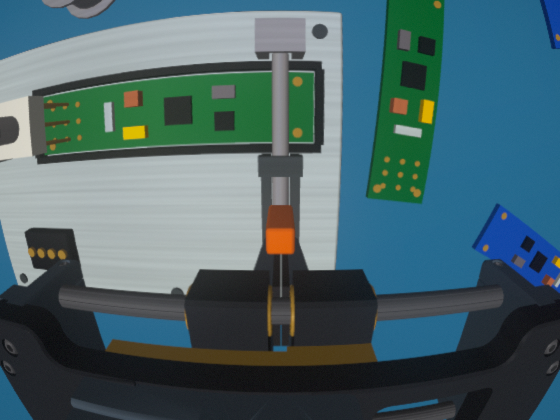

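```bash
python3 -m crank '{"delta_pos":[[0.3,0,0],[0.6,0,0],[0.9,0,0],[1.1,0,0],[1.3,0,0]],"angular":[[0,0,0],[0,0,0],[0,0,0],[0,0,0],[0,0,0]],"gripper":[-1,-1,-1,-1,-1]}';  python3 -m crank '{"delta_pos":[[0.2,0,0],[0.4,0,0]],"angular":[[0,0,0],[0,0,0]],"gripper":[-1,-1]}'
```

```text
t: 4.6
position: [488.7, -13.4, 56.0]
tool_rot: [-3.14, -0.003, -0.18]
ft_force: [-13.8, 4.0, 2.1]
grip_width: 0.007
t: 4.77
position: [488.7, -13.4, 55.6]
tool_rot: [-3.14, 0.004, -0.18]
ft_force: [-29.9, 5.0, 26.7]
grip_width: 0.011
```

```bash
python3 -m crank '{"delta_pos":[[-0.3,0,0],[-0.8,0,0],[-1.5,0,0],[-1.5,0,0]],"angular":[[0,0,0],[0,0,0],[0,0,0],[0,0,0]],"gripper":[-1,-1,-1,-1]}'
python3 -c "
from h import *
o=bot.get_obs();print(o['position'],o['tool_rot'])
im=bot.read_camera('wrist')[:,:,::-1]
cv2.imwrite('pics/wrist5.png',im)
cv2.imwrite('pics/wrist5c.png',cv2.resize(im[30:270,200:360],None,fx=2.5,fy=2.5,interpolation=2))"
```

```text
t: 5.1
position: [472.9, -10.5, 55.7]
tool_rot: [-3.14, 0.005, -0.179]
ft_force: [-0.2, 0.3, 0.8]
grip_width: 0.004
[472.85902686 -10.50961529  55.70967715] [-3.14048601  0.00466395 -0.17947618]
```

View pics/wrist5c.png

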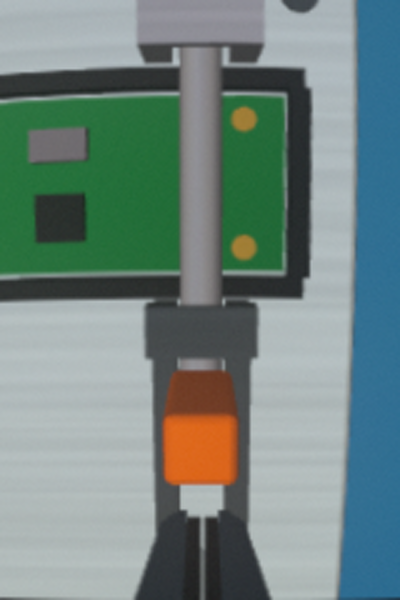

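Run:
```python
from h import *
pos=np.array([472.859,-10.51,55.71]);rpy=[-3.14049,.00466,-.17948]
def wp(u,v,z):
    o,d=wray(u,v,pos,rpy);return o+d*(z-o[2])/d[2]
e=np.array([np.cos(-.178),np.sin(-.178)])
H=wp(279.7,209.7,85);k=wp(279.7,30+45/2.5-.3,45)
print(H,"disp",(H[:2]-[458.06,-7.7])@e,"keeper near face - handle",(k[:2]-H[:2])@e)
im=bot.read_camera("side")[:,:,::-1];cv2.imwrite("pics/side1c.png",cv2.resize(im[200:300,220:330],None,fx=5.5,fy=5.5,interpolation=2))
```

```text
[513.85796984 -18.00156789  85.        ] disp 56.74036122398357 keeper near face - handle 79.80936880023668
```

View pics/side1c.png

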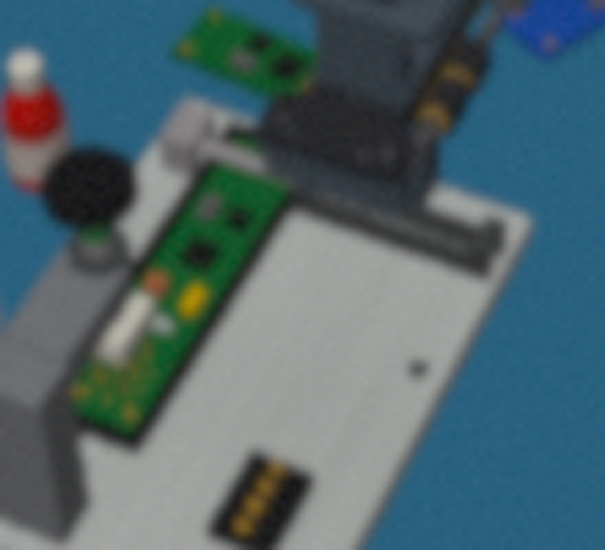

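```bash
python3 -m crank '{"delta_pos":[[-0.5,0,-2],[-0.5,0,-5],[-0.5,0,-9],[-0.5,0,-13],[-0.5,0,-17],[-0.5,0,-19],[-0.5,0,-19]],"angular":[[0,0,0],[0,0,0],[0,0,0],[0,0,0],[0,0,0],[0,0,0],[0,0,0]],"gripper":[-1,-1,-1,-1,-1,-1,-1]}'
python3 -c "
from h import *
print(delta([549,131.5,240],[np.pi,0,-0.178]), delta([589,124.5,240],[np.pi,0,-0.178]))"
```

```text
t: 5.78
position: [472.5, -10.6, 250.7]
tool_rot: [-3.14, -0.005, -0.179]
ft_force: [1.4, -0.0, 0.7]
grip_width: 0.004
(array([  4.98, -15.34,   1.11]), array([-0.001, -0.005, -0.001])) (array([  9.04, -15.37,   1.13]), array([-0.001, -0.005, -0.001]))
```

```bash
python3 -m crank '{"delta_pos":[[1.1,-3.5,0.3],[2.2,-7,0.6],[3.4,-10.5,0.8],[5,-15.3,1.1],[5,-15.3,1.1],[5,-15.3,1.1]],"angular":[[0,-0.005,0],[0,-0.005,0],[0,-0.005,0],[0,-0.005,0],[0,-0.005,0],[0,-0.005,0]],"gripper":[-1,-1,-1,-1,-1,-1]}'
python3 -c "
from h import *
o=bot.get_obs();print(repr(o['position']),o['tool_rot'])
im=bot.read_camera('wrist')[:,:,::-1]
print(wproj([589,124.5,184],o['position'],o['tool_rot']))
cv2.imwrite('pics/wrist6.png',im)"
```

```text
t: 6.28
position: [550.0, 133.4, 239.1]
tool_rot: [-3.14, 0.0, -0.177]
ft_force: [-1.4, -0.3, -0.1]
grip_width: -0.001
array([550.03926892, 133.44704336, 239.08468526]) [-3.13996825e+00  4.85039180e-04 -1.76707388e-01]
[282.86877766 176.86674583]
```

View pics/wrist6.png

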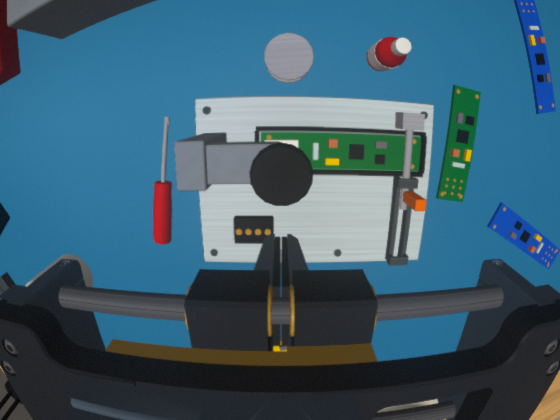

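```bash
python3 -c "
from h import *
print(delta([590.5,125,200],[np.pi,0,-0.178]))"
```

```text
(array([ 4.19, -0.04,  3.92]), array([-0.001,  0.001,  0.   ]))
```

```bash
python3 -m crank '{"delta_pos":[[2,0,0],[4.2,0,0],[4.2,0,1.5],[4.2,0,3],[4.2,0,3.9],[4.2,0,3.9]],"angular":[[0,0,0],[0,0,0],[0,0,0],[0,0,0],[0,0,0],[0,0,0]],"gripper":[-1,-1,-1,-1,-1,-1]}'
python3 -c "
from h import *
o=bot.get_obs();print(repr(o['position']),o['tool_rot'],o['ft_force'])
im=bot.read_camera('wrist')[:,:,::-1]
cv2.imwrite('pics/wrist7.png',im)
im=bot.read_camera('side')[:,:,::-1];cv2.imwrite('pics/side7c.png',cv2.resize(im[215:275,215:275],None,fx=9,fy=9,interpolation=2))"
```

```text
t: 6.83
position: [589.1, 123.4, 198.3]
tool_rot: [3.141, 0.004, -0.179]
ft_force: [0.4, 0.4, -0.4]
grip_width: 0.003
array([589.10471035, 123.41981619, 198.3421787 ]) [ 3.14148352  0.00417201 -0.17857838] [ 0.40664269  0.39148358 -0.35399957]
```

View pics/wrist7.png

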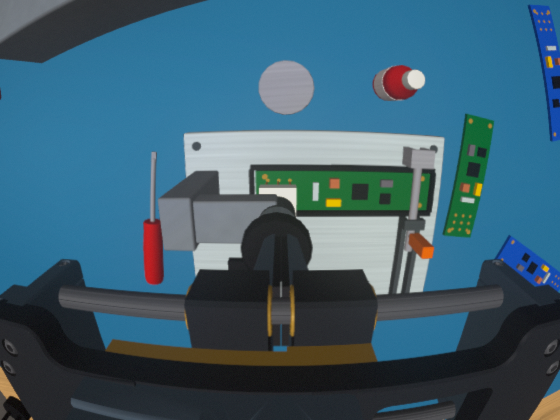

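View pics/side7c.png

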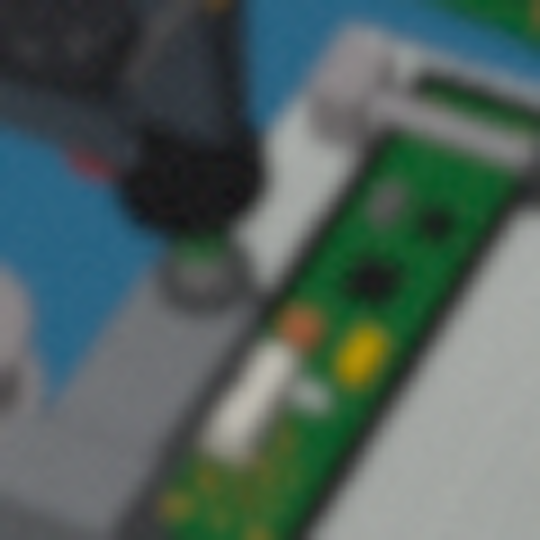

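```bash
python3 -m crank '{"delta_pos":[[0,0,0.6],[0,0,1.0],[0,0,1.2],[0,0,1.2]],"angular":[[0,0,0],[0,0,0],[0,0,0],[0,0,0]],"gripper":[-1,-1,-1,-1]}'; python3 -m crank '{"delta_pos":[[0,0,0.15],[0,0,0.3],[0,0,0.3]],"angular":[[0,0,0],[0,0,0],[0,0,0]],"gripper":[-1,-1,-1]}'; python3 -m crank '{"delta_pos":[[0,0,0.15],[0,0,0.3],[0,0,0.3]],"angular":[[0,0,0],[0,0,0],[0,0,0]],"gripper":[-1,-1,-1]}'
```

```text
t: 7.27
position: [590.0, 124.0, 188.2]
tool_rot: [-3.141, 0.002, -0.178]
ft_force: [-0.4, 0.4, 0.7]
grip_width: 0.007
t: 7.52
position: [589.9, 124.0, 185.0]
tool_rot: [-3.141, 0.002, -0.178]
ft_force: [-0.1, -0.8, -0.5]
grip_width: 0.006
t: 7.77
position: [590.1, 124.0, 181.9]
tool_rot: [-3.141, 0.002, -0.178]
ft_force: [-0.2, -0.2, 4.5]
grip_width: 0.006
```

```bash
python3 -m crank '{"delta_pos":[[0,0,0.2],[0,0,0.4],[0,0,0.6],[0,0,0.6]],"angular":[[0,0,0],[0,0,0],[0,0,0],[0,0,0]],"gripper":[-1,-1,-1,-1]}'; python3 -m crank '{"delta_pos":[[0,0,0.2],[0,0,0.4],[0,0,0.6],[0,0,0.6]],"angular":[[0,0,0],[0,0,0],[0,0,0],[0,0,0]],"gripper":[-1,-1,-1,-1]}'
```

```text
t: 8.1
position: [590.1, 124.1, 175.7]
tool_rot: [-3.141, 0.001, -0.178]
ft_force: [-0.7, 0.1, 6.1]
grip_width: 0.005
t: 8.43
position: [590.2, 124.1, 169.7]
tool_rot: [-3.141, 0.001, -0.178]
ft_force: [-2.2, -1.1, 8.6]
grip_width: 0.001
```

```bash
python3 -m crank '{"delta_pos":[[0,0,0.1],[0,0,0.15],[0,0,0.15],[0,0,0.15],[0,0,0.15],[0,0,0.15]],"angular":[[0,0,0],[0,0,0],[0,0,0],[0,0,0],[0,0,0],[0,0,0]],"gripper":[-1,-1,-1,-1,-1,-1]}'
python3 -c "
from h import *
im=bot.read_camera('side')[:,:,::-1];cv2.imwrite('pics/side8c.png',cv2.resize(im[215:275,215:275],None,fx=9,fy=9,interpolation=2))
im=bot.read_camera('scene')[:,:,::-1];cv2.imwrite('pics/scene8c.png',cv2.resize(im[200:330,220:380],None,fx=4.6,fy=4.6,interpolation=2))
im=bot.read_camera('wrist')[:,:,::-1];cv2.imwrite('pics/wrist8.png',im)
for i in range(5):
  o=bot.get_obs();print(o['position'],o['ft_force'])"
```

```text
t: 8.93
position: [590.2, 124.1, 168.4]
tool_rot: [-3.141, 0.001, -0.178]
ft_force: [-2.7, -0.8, 9.0]
grip_width: 0.006
[590.15662938 124.07316432 168.42867214] [-3.51309045 -0.3859686   9.29694743]
[590.15662938 124.07316432 168.42867214] [-3.51309045 -0.3859686   9.29694743]
[590.15662938 124.07316432 168.42867214] [-3.51309045 -0.3859686   9.29694743]
[590.15662938 124.07316432 168.42867214] [-3.51309045 -0.3859686   9.29694743]
[590.15662938 124.07316432 168.42867214] [-3.51309045 -0.3859686   9.29694743]
```

View pics/side8c.png

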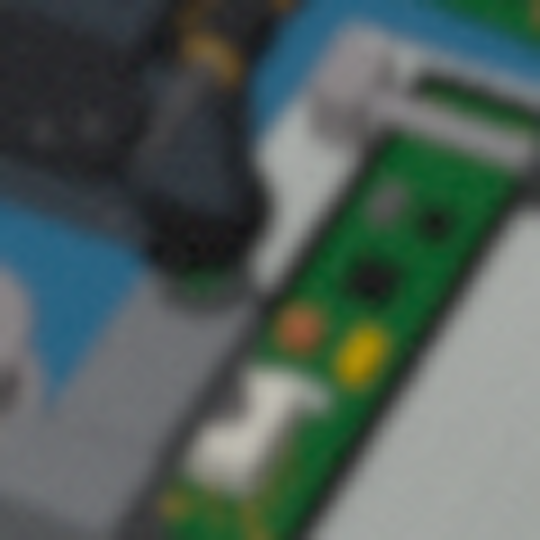

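View pics/scene8c.png

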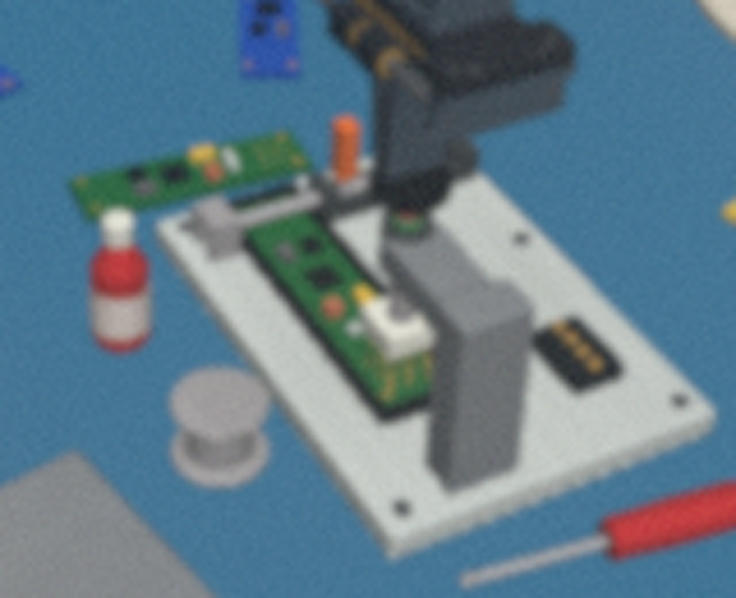

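View pics/wrist8.png

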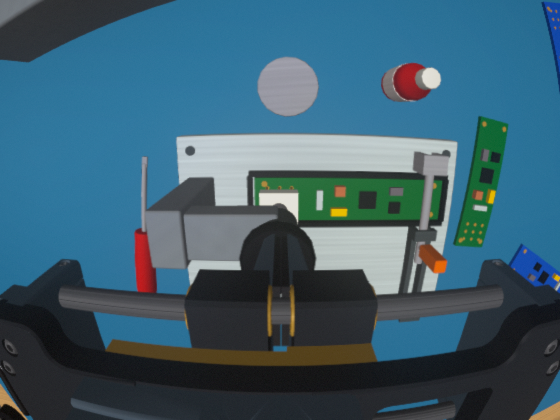

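```bash
python3 -c "
from workcell import bot
print(bot.sign_off()); o=bot.get_obs();print(o['t'],o['position'],o['ft_force'])"
```

```text
the job is handed in; nothing more can be done
None
the job is handed in; nothing more can be done
```

The bolt is home in its keeper and the plunger was pressed into the green afterwards. I handed the job in at about 9 s with the arm still pressing; `sign_off` gives no verdict.

- **Bolt:** I pushed the orange handle with the shut fingers until it met its stop. The push reached about 30 N sideways, with about 27 N upward on the tool. The wrist camera shows the handle moved about 57 mm and puts the tip about 4.7 mm past the keeper's centre, against 5 mm when home. The fingers' final position gives about 54 mm if I take the fingers as 32 mm wide; I trusted the camera figure.
- **Plunger:** The tool tip (TCP) ended at 168.4 mm, so the plunger is about 15.6 mm down, and the spring pushes back with 9.3 N, close to the stated 9 N for mid green. The side and scene views show green at the sleeve's top, and the scene view shows red still above it.
- **Board and bench:** In the last pictures the board lies flat in its nest, the bolt is still in the keeper, and the bottle, spool, screwdriver and spare board look unmoved. I judged these by eye only. I did not check the jar, tin or bin again; the arm passed well above bench height on that side.

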